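# Turn and stack a deli bin

## Robot

A 6-joint arm with a two-finger parallel gripper is mounted at the origin on the work surface. World frame = base frame: x ahead of the robot, y to its left, z up, the work surface at z = 0. Lengths are in m, angles in rad, forces in N, time in s.
With the tool pointing down it reaches from about 0.35 to 0.95 m from the base axis. Payload 17.4 kg.
Tool frame: the origin (TCP) lies midway between the tips of the shut fingers; the grasp point (between the pads) lies 19 mm behind it (manip.pinch_z is the distance from the TCP to the grasp point, in m); z points along the fingers, y is the line along which they close (so a half turn about z gives the same grasp; the last joint's range is limited). The gripper opens to 93 mm and grips with 3 to 60 N. Pads are 15 mm wide; open, the fingers measure 128 mm over their backs; the gripper's body (75 mm by 188 mm) begins 65 mm behind the grasp point.
Start: joints at [1.261, 0.116, 1.442, -0, 1.584, -0.038], TCP at [0.181, 0.65, 0.219] pointing down, gripper open.
Joint ranges: [-2.83, 2.83], [-0.83, 2.19], [0.07, 2.5], [-1.14, 4.28], [0.01, 3], [-2.97, 2.97]. Speed limits (rad/s): [1.89, 1.89, 2.22, 3.14, 3.14, 3.14].

## Interface

Orientations are given as a unit quaternion [w, x, y, z].
In Python, from rig import monitor, optics, workorder, manip gives the robot as it stands. The module is installed in compiled form; this text tells all that it offers.
- The arm moves only by the shell command python3 -m crank 'ROWS'. ROWS is a JSON object of lists of equal length, an entry for each row: "slide": the shift along the tool's x, y, z in units of 50 mm (1.0 is 50 mm), a list of three; "yaw": the turn about the tool's z in units of 5 degrees (1.0 is 5 degrees); "claw": the gripper command: -1 is fully open, 1 is shut, values between are in proportion. A call has 1 to 10 rows; each row shifts and turns the commanded pose from where the row before left it, along the tool's axes as they then stand; what a row does not reach is not made up. A row lasts 1/10 s, in which the tool goes at most 50 mm and 8.59 degrees, less where a joint would pass 70% of its speed; a pose out of reach is approached as far as the arm can. A call is refused whole if a number of a shift passes 1 or a number of a turn 1, either way. A call with a gripper value outside its range is refused whole. The fingers move at their own pace and stop on an object; the grip force is fixed at half the most. Time passes only in rows, so rows that do not move let the fingers close. It gives the time, the measured TCP pose, the force, the opening and the grip force at its end, in the units of the state.
- monitor.sense(): the state, without advancing time (a new reading comes with each control period).
- optics.get_image(name): name is "scene" or "side" or "wrist"; returns a dict with "frame" (384x512x3 uint8, blue, green, red), "intrinsics" (3x3 intrinsics, pixels), "R" (3x3) and "t" (3): a world point X has camera coordinates R X + t. Camera axes: x right, y down, z forward; pixel columns grow to the right and rows downward; lengths in m; the calibration is good to about 2 mm. A picture is of the moment at which its call begins. There is no depth.
- workorder.close_job(): hands the job in; it is judged then, once.
The state is a dict: "t": time; "qpos": joint angles; "joint_vel": joint speeds; "joint_efforts": joint torques, N m; "eef_pos": TCP position; "tcp_rot": TCP orientation; "contact_force": force on the tool from outside, world axes, zero at the start; "ft_torque": the same for the moment, N m; "gripper_width": finger opening in m; "grip_force": force on a finger pad.
Only numpy, scipy, OpenCV 4.12 (cv2) and the standard library are available. Lean on these libraries where they do the work, as an engineer would, in place of code of your own. Each camera call takes 0.05 s, during which the arm holds its last target. There are 200 camera calls.

## Task

Lift the upper bin off the nested pair, turn it half a turn end for end (staying upright) and set it gently on the bin that holds the cheese, so that it sits level on that bin's ledges instead of nesting down onto the cheese. Let go of it; the other two bins stay standing where they are, the cheese stays in its bin, and nothing else on the counter is knocked or moved.

Things in the scene. Friction and masses are not known exactly. Their poses are not given: they have to be found in the camera images.
- top_bin: Empty open stack-nest bin, light-grey plastic, 0.18-0.35 kg, nested in spare_bin and pointing the same way. Collar: 170 mm long (x) by 66 wide (y) outside, 4 mm upright walls, 40 to 76 mm (rim) above the underside. Body below: 152 x 48 mm, 0 to 36 mm; shoulder 36-40. Origin: centre of underside, z up. Collar is clear to grip across its 66 mm width.
- filled_bin: Identical bin (sizes, axes, origin as top_bin), 0.45 kg, alone on the counter, with the cheese in it; its card end points the same way as top_bin's within about 60 degrees. A bin set on it the same way round sinks onto the cheese (undersides 46 mm apart; empty: 40); turned half a turn it rests on the ledges (68 mm apart, 5 mm play each side).
- spare_bin: Identical bin, 0.35 kg, the lower one of the nested pair, standing on the counter. Its rim is 36 mm above top_bin's underside while nested. Origin: centre of underside.
- filled_bin_ledge (a point): Top of the middle ledge of filled_bin: 72 mm along its +x, 68 mm up (8 mm below the rim). All bins have 3 ledges inside the collar, reaching 18 mm in from the end walls: one in the middle of the +x end (17 mm wide), two in the corners of the -x end (14 mm wide). The body below is cut away to match: middle notch at +x, both corners at -x.
- top_bin_card (a point): Card holder of top_bin (44 mm wide, 24 tall, blank white card) sticking out 8 mm outside the +x (one-ledge) end: 90 mm along +x from the bin's origin, 62 mm up.
- filled_bin_card (a point): Same card holder on filled_bin: 90 mm along its +x from its origin, 62 mm up.
- cheese: Block of yellow cheese 96 x 32 x 42 mm (x, y, z), lying lengthwise on the 4 mm floor of filled_bin, its top 46 mm above the bin's underside. Origin: centre of its underside.
- jar: Bystander: amber jar with steel lid, 60 mm across, 85 mm tall, on the counter between the bins. Origin: centre of its underside.
- tub: Bystander: white open round tub, 90 mm across, 75 mm tall, on the robot's left (+y). Origin: centre of its underside.
- mill: Bystander: dark wooden pepper mill, 54 mm across, 145 mm tall, beyond the bins. Origin: centre of its underside.
- label_roll: Bystander: roll of white labels lying flat, 90 mm across, 40 mm tall, beyond the bins. Origin: centre of its underside.
- mustard: Bystander: white bottle, 56 mm across, 150 mm tall, on the robot's right (-y). Origin: centre of its underside.
- spatula: Bystander: spatula lying beyond the bins on the left (+y) side. Origin: near its middle, underneath.
Not all that is in view belongs to the job. What is shaped like the spare_bin but blue or turquoise is not meant.

How it is judged:
At the end, for the whole second after the job is handed in: top_bin rests level (0.06 rad) on filled_bin, turned end for end, parallel within 0.15 rad, underside 63-73 mm above filled_bin's, centres within 14 mm; released, at rest; filled_bin and spare_bin upright, within 50 mm of their start; cheese within 50 mm of its bin's origin (z of top_bin in the frame of filled_bin between 0.063 and 0.073 m and horizontal distance between top_bin and filled_bin below 0.014 m and x of top_bin_card in the frame of filled_bin below -0.06 m and angle between the x axis of top_bin and the x axis of filled_bin, either way round below 0.15 rad and angle between top_bin's own z axis and vertical below 0.06 rad and angle between each of filled_bin, spare_bin's own z axis and vertical below 0.05 rad and distance of each of filled_bin, spare_bin from where it was at the start of the episode below 0.05 m and distance between cheese and filled_bin below 0.05 m and linear speed of top_bin below 0.02 m/s and contact force between the fingers and top_bin below 0.2 N); the robot touches nothing.
It fails at once if a bystander (jar, tub, mill, label roll, mustard bottle, spatula) is moved more than 40 mm or knocked over (distance of any of jar, tub, mill, label_roll, mustard, spatula from where it was at the start of the episode above 0.04 m or angle between any of jar, tub, mill, label_roll, mustard's own z axis and vertical above 0.6 rad).
It fails at once if top_bin is dropped: faster than 0.6 m/s with no finger on it (a fall of about 18 mm) (linear speed of top_bin above 0.6 m/s and contact force between the fingers and top_bin below 0.05 N).
It also fails if it takes over 42 s, if anything falls off the work surface, if the arm or the gripper's body presses on something with over 40 N, if the wrist force passes 120 N, or if a joint passes its speed limit or range.

## Working session

There is one attempt and no reset: what is moved stays moved. The work goes in short steps, Python scripts to look and compute and a shell command to move; the robot and the scene stay as the last step left them, time stands still between calls to the robot, and variables do not carry over. Pictures are saved under pics/ and viewed, at most 10 in all, crops included, and the job is handed in when it is done.

```bash
mkdir -p pics; cat > h.py <<'E'
import numpy as np, cv2, json
from rig import monitor, optics, workorder, manip
def grab(n):
    d=optics.get_image(n); return d['frame'].copy(),np.array(d['intrinsics']),np.array(d['R']),np.array(d['t'])
def cast(u,v,K,R,t,z):
    r=R.T@np.linalg.inv(K)@np.array([u,v,1.]); c=-R.T@t
    return c+r*(z-c[2])/r[2]
def proj(P,K,R,t):
    p=K@(R@np.asarray(P,float)+t); return p[:2]/p[2]
def save(n):
    o=grab(n); return o
E
python3 - <<'E'
from h import *
ims=[]
for n in ['scene','side']:
    f,K,R,t=grab(n); np.savez(n+'.npz',f=f,K=K,R=R,t=t); cv2.imwrite(f'pics/{n}0.png',cv2.resize(f,(800,600),interpolation=cv2.INTER_CUBIC)); print(n,-R.T@t)
s=monitor.sense(); print(s['t'],s['eef_pos'],s['tcp_rot'],s['gripper_width'],manip.pinch_z)
E
```

```text
scene [ 1.32626169 -0.03526617  1.0681182 ]
side [-0.05284326 -0.75355551  0.6975862 ]
0.1 [0.18118287 0.6500492  0.21800919] [-7.64109312e-05  1.35468471e-01  9.90781533e-01 -4.92029833e-04] 0.09297400934428218 0.0188
```

View pics/scene0.png

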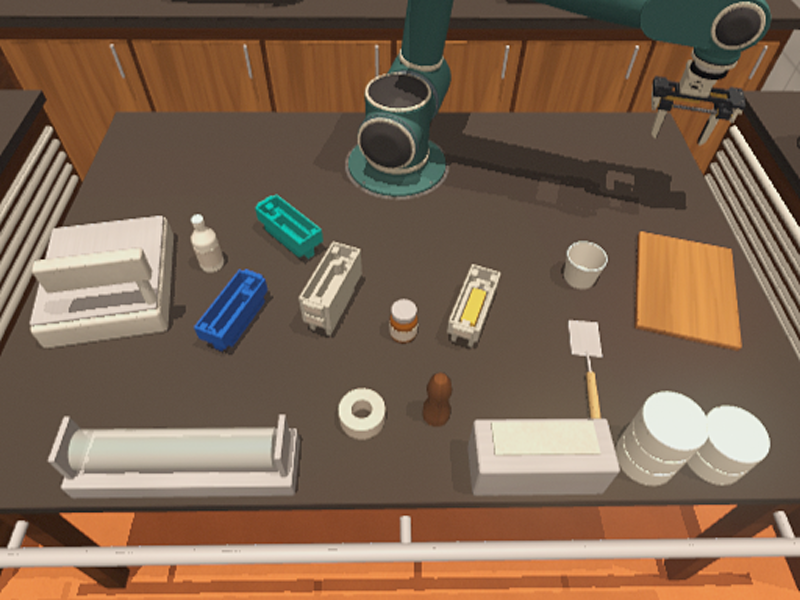

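View pics/side0.png

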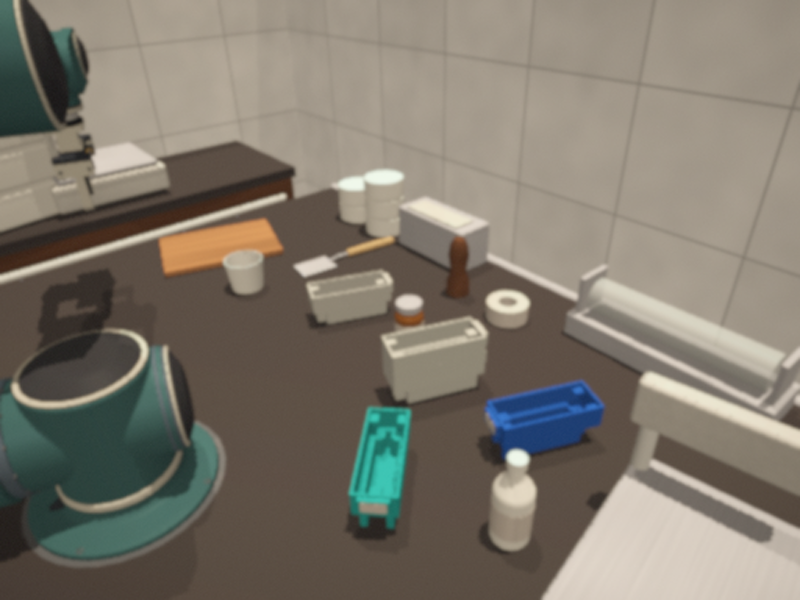

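Candidates for top_bin (scene picture): the grey nested pair at (331,287), the grey bin with cheese at (474,305), blue at (231,308), turquoise at (289,225). The tall grey pair at (331,287) holds top_bin, and the bin with the yellow block is filled_bin. Both cards seem to be at the lower (far, +x) end. I'll check in one crop.

```bash
python3 - <<'E'
from h import *
d=np.load('scene.npz'); f,K,R,t=[d[k] for k in 'fKRt']
c=f[145:230,180:330]; cv2.imwrite('pics/crop1.png',cv2.resize(c,None,fx=5.3,fy=5.3,interpolation=cv2.INTER_CUBIC))
hsv=cv2.cvtColor(f,cv2.COLOR_BGR2HSV)
m=((hsv[...,1]<70)&(hsv[...,2]>95)).astype(np.uint8)
m=cv2.morphologyEx(m,cv2.MORPH_CLOSE,np.ones((3,3)))
n,l,s,ce=cv2.connectedComponentsWithStats(m)
for i in range(1,n):
    if s[i,4]>200 and 180<ce[i][0]<330 and 145<ce[i][1]<230: print(i,s[i],ce[i])
y=cv2.inRange(hsv,(20,110,100),(35,255,255)); y[:150]=0; y[230:]=0;y[:,:280]=0;y[:,330:]=0
p=np.argwhere(y)[:,::-1].astype(np.float32)
r=cv2.minAreaRect(p); print('cheese',r,[cast(*b,K,R,t,.046).round(3) for b in cv2.boxPoints(r)])
E
```

```text
59 [ 191  154   41   61 1506] [211.29548473 183.00132802]
72 [286 169  35  53 777] [302.32947233 193.50579151]
96 [250 191  17  16 213] [257.98591549 198.32394366]
cheese ((302.58905029296875, 195.09588623046875), (9.597373962402344, 22.705982208251953), 20.556045532226562) [array([0.575, 0.123, 0.046]), array([0.483, 0.158, 0.046]), array([0.498, 0.188, 0.046]), array([0.589, 0.151, 0.046])]
```

View pics/crop1.png

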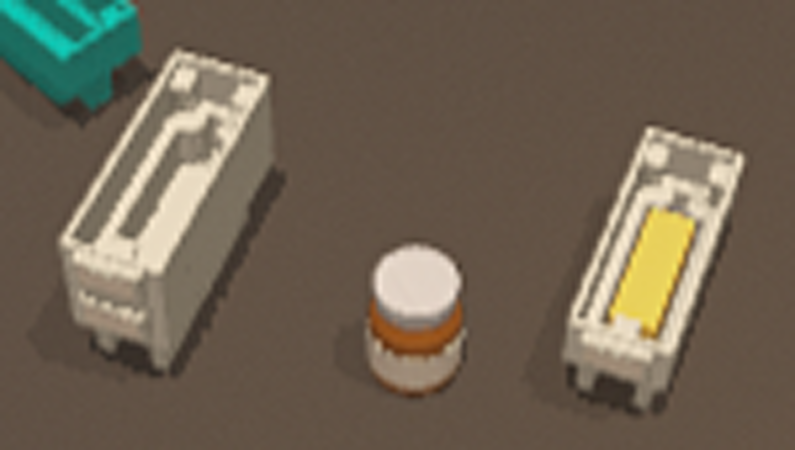

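The crop shows the nested pair with rim corners (178,50), (270,75), (160,270), (63,240). Its card and single ledge are at the lower (+x) end. The filled bin's rim corners are (650,128), (743,155), (663,355), (568,333), its card is also at the lower end, and the cheese lies inside.

```bash
python3 - <<'E'
from h import *
d=np.load('scene.npz'); f,K,R,t=[d[k] for k in 'fKRt']
def rep(n,c,z):
    P=np.array([cast(180+u/5.3-.5+.1,145+v/5.3-.4,K,R,t,z)[:2] for u,v in c])
    far=(P[0]+P[1])/2; near=(P[2]+P[3])/2; a=near-far
    print(n,'c',P.mean(0).round(4),'yaw',np.degrees(np.arctan2(a[1],a[0])).round(1),'L',np.linalg.norm(a).round(3),'W',np.linalg.norm(P[0]-P[1]).round(3),np.linalg.norm(P[2]-P[3]).round(3))
rep('pair',[(178,50),(270,75),(160,270),(63,240)],.116)
rep('filled',[(650,128),(743,155),(663,355),(568,333)],.076)
for n,u,v,z in [('jar',416,283,.085)]: print(n,cast(180+u/5.3,145+v/5.3,K,R,t,z))
for n,u,v,z in [('mill',438,382,.14),('roll',361,413,.04),('must',207,235,.1)]: print(n,cast(u*.64,v*.64,K,R,t,z))
q=monitor.sense()['tcp_rot']
from scipy.spatial.transform import Rotation as Ro
print(Ro.from_quat(np.roll(q,-1)).as_matrix().round(3))
E
```

```text
pair c [ 0.5001 -0.1509] yaw -21.3 L 0.17 W 0.065 0.064
filled c [0.5373 0.155 ] yaw -22.4 L 0.176 W 0.063 0.059
jar [0.57977888 0.00283569 0.085     ]
mill [0.78395754 0.05796025 0.14      ]
roll [ 0.79194956 -0.08328848  0.04      ]
must [ 0.37487184 -0.43791245  0.1       ]
[[-0.963  0.268 -0.   ]
 [ 0.268  0.963 -0.001]
 [ 0.    -0.001 -1.   ]]
```

```bash
python3 -m crank '{"slide":[[-0.52,-0.69,0],[-0.52,-0.69,0],[-0.52,-0.69,0],[-0.52,-0.69,0],[-0.52,-0.69,0],[-0.52,-0.69,0],[-0.52,-0.69,0],[-0.52,-0.69,0],[-0.52,-0.69,0],[-0.52,-0.69,0]],"yaw":[0,0,0,0,0,0,0,0,0,0],"claw":[-1,-1,-1,-1,-1,-1,-1,-1,-1,-1]}'
python3 -m crank '{"slide":[[-0.52,-0.69,0],[-0.52,-0.69,0],[-0.52,-0.69,0],[-0.52,-0.69,0],[-0.52,-0.69,0],[-0.52,-0.69,0],[-0.52,-0.69,0],[-0.52,-0.69,0],[-0.52,-0.69,0],[-0.52,-0.69,0]],"yaw":[0,0,0,0,0,0,0,0,0,0],"claw":[-1,-1,-1,-1,-1,-1,-1,-1,-1,-1]}'
python3 -m crank '{"slide":[[0,0,0],[0,0,0],[0,0,0]],"yaw":[0.6,0.6,0],"claw":[-1,-1,-1]}'
python3 - <<'E'
from h import *
f,K,R,t=grab('wrist'); np.savez('w1.npz',f=f,K=K,R=R,t=t); print(-R.T@t); cv2.imwrite('pics/w1.png',f)
E
```

```text
t: 1.1
eef_pos: [0.3391, 0.2464, 0.2185]
tcp_rot: [0.0, 0.135, 0.991, 0.0]
contact_force: [0.9, -0.2, 0.6]
gripper_width: 0.0928
grip_force: 0.0
t: 2.1
eef_pos: [0.4971, -0.156, 0.2184]
tcp_rot: [-0.0, 0.136, 0.991, 0.0]
contact_force: [1.3, 0.6, 0.5]
gripper_width: 0.093
grip_force: 0.0
t: 2.4
eef_pos: [0.4968, -0.1543, 0.2182]
tcp_rot: [-0.0, 0.188, 0.982, 0.0]
contact_force: [-1.2, -0.1, -1.2]
gripper_width: 0.0934
grip_force: 0.0
[ 0.43300325 -0.12864163  0.38461208]
```

View pics/w1.png

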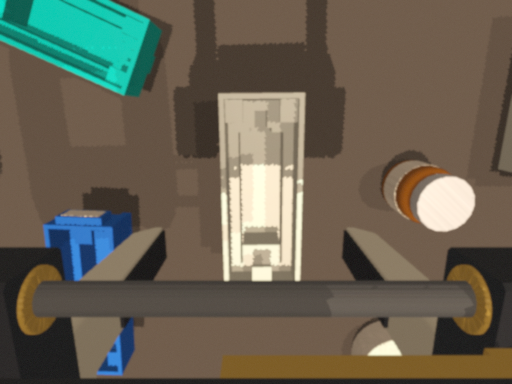

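The wrist view shows the top bin between the fingers. The -x rim corners are near (219,95) and (305,95), and the long rims run down to about (225,280) and (299,280).

```bash
python3 - <<'E'
from h import *
d=np.load('w1.npz'); f,K,R,t=[d[k] for k in 'fKRt']
A,B,C,D=[cast(u,v,K,R,t,.116)[:2] for u,v in [(219,94),(305,94),(225,280),(299,280)]]
print(A,B,C,D,np.linalg.norm(A-B),np.linalg.norm(C-D))
m=(A+B)/2; ax=(C+D)/2-m; a=((C-A)/np.linalg.norm(C-A)+(D-B)/np.linalg.norm(D-B)); a/=np.linalg.norm(a)
print('yaw',np.degrees(np.arctan2(a[1],a[0])),'c',m+a*.085)
from scipy.spatial.transform import Rotation as Ro
s=monitor.sense();T=Ro.from_quat(np.roll(s['tcp_rot'],-1)).as_matrix();x=T[:,0]
print(s['eef_pos'],'psi',np.degrees(np.arctan2(x[1],x[0])))
e=np.append(m+a*.085,.081)-s['eef_pos']; print('move units',T.T@e/.05)
E
```

```text
[ 0.41179032 -0.14870223] [ 0.43601594 -0.08781939] [ 0.55720498 -0.20517402] [ 0.58116717 -0.14499279] 0.06552557854965041 0.06477628923446271
yaw -21.361297863944372 c [ 0.50306381 -0.14922187]
[ 0.49678593 -0.15408838  0.2183317 ] psi 158.4792980719239
move units [-0.08253998  0.13663299  2.74658967]
```

```bash
python3 -m crank '{"slide":[[-0.08,0.14,0],[0,0,0.5],[0,0,0.5],[0,0,0.5],[0,0,0.5],[0,0,0.5],[0,0,0.25],[0,0,0],[0,0,0],[0,0,0]],"yaw":[0,0,0,0,0,0,0,0,0,0],"claw":[-1,-1,-1,-1,-1,-1,-1,-1,0.2,1]}'
python3 -m crank '{"slide":[[0,0,0],[0,0,0],[0,0,0],[0,0,0],[0,0,0],[0,0,0]],"yaw":[0,0,0,0,0,0],"claw":[1,1,1,1,1,1]}'
```

```text
t: 3.45
eef_pos: [0.5039, -0.1491, 0.0826]
tcp_rot: [0.001, 0.187, 0.982, -0.0]
contact_force: [-0.7, 0.3, 0.3]
gripper_width: 0.0813
grip_force: 0.0
t: 4.05
eef_pos: [0.5035, -0.1492, 0.0819]
tcp_rot: [0.0, 0.187, 0.982, -0.0]
contact_force: [-1.0, -1.0, 5.6]
gripper_width: 0.0655
grip_force: 30.0
```

```bash
python3 -m crank '{"slide":[[0,0,-0.15],[0,0,-0.2],[0,0,-0.3],[0,0,-0.35],[0,0,-0.4],[0,0,-0.4],[0,0,-0.4],[0,0,-0.4],[0,0,-0.3],[0,0,-0.1]],"yaw":[0,0,0,0,0,0,0,0,0,0],"claw":[1,1,1,1,1,1,1,1,1,1]}'
python3 - <<'E'
from h import *
f,K,R,t=grab('scene'); g,_,_,_=grab('side'); cv2.imwrite('pics/lift.png',np.hstack([f[90:290,100:400],g[120:320,180:480]]))
E
```

```text
t: 5.05
eef_pos: [0.5036, -0.1491, 0.2335]
tcp_rot: [0.001, 0.187, 0.982, -0.0]
contact_force: [0.0, 0.3, -3.2]
gripper_width: 0.0658
grip_force: 30.0
```

View pics/lift.png

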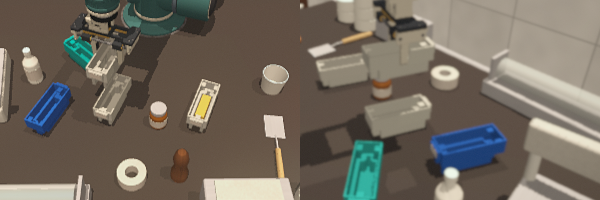

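The top bin is up at crop position (103,60), and the spare bin stands undisturbed at (112,98). Next is the half turn.

```bash
Z='x'
python3 -m crank '{"slide":[[0,0,0],[0,0,0],[0,0,0],[0,0,0],[0,0,0],[0,0,0],[0,0,0],[0,0,0],[0,0,0],[0,0,0]],"yaw":[1,1,1,1,1,1,1,1,1,1],"claw":[1,1,1,1,1,1,1,1,1,1]}' >/dev/null
python3 -m crank '{"slide":[[0,0,0],[0,0,0],[0,0,0],[0,0,0],[0,0,0],[0,0,0],[0,0,0],[0,0,0],[0,0,0],[0,0,0]],"yaw":[1,1,1,1,1,1,1,1,1,1],"claw":[1,1,1,1,1,1,1,1,1,1]}' | grep tcp
python3 -m crank '{"slide":[[0,0,0],[0,0,0],[0,0,0],[0,0,0],[0,0,0],[0,0,0],[0,0,0],[0,0,0],[0,0,0],[0,0,0]],"yaw":[1,1,1,1,1,1,1,1,1,1],"claw":[1,1,1,1,1,1,1,1,1,1]}' >/dev/null
python3 -m crank '{"slide":[[0,0,0],[0,0,0],[0,0,0],[0,0,0],[0,0,0],[0,0,0],[0,0,0],[0,0,0]],"yaw":[1,1,1,1,1,1,0,0],"claw":[1,1,1,1,1,1,1,1]}'
python3 - <<'E'
from h import *
from scipy.spatial.transform import Rotation as Ro
s=monitor.sense();T=Ro.from_quat(np.roll(s['tcp_rot'],-1)).as_matrix();x=T[:,0]
print('psi',np.degrees(np.arctan2(x[1],x[0])),s['qpos'].round(2) if hasattr(s['qpos'],'round') else s['qpos'])
print(T.T@(np.array([.535,.155,.2335])-s['eef_pos'])/.05)
E
```

```text
tcp_rot: [-0.001, 0.874, 0.486, -0.001]
t: 8.95
eef_pos: [0.503, -0.1489, 0.2304]
tcp_rot: [-0.0, 0.983, -0.186, -0.001]
contact_force: [0.1, 0.5, -2.9]
gripper_width: 0.0661
grip_force: 30.0
psi -21.4185213073636 [-0.34 -0.22  1.74  0.    1.62  1.61]
[-1.62362209 -5.89242545 -0.06103606]
```

```bash
python3 -m crank '{"slide":[[-0.2,-0.4,0],[-0.2,-0.4,0],[-0.2,-0.4,0],[-0.2,-0.4,0],[-0.2,-0.4,0],[-0.2,-0.4,0],[-0.2,-0.4,0],[-0.2,-0.4,0],[0,0,0],[0,0,0]],"yaw":[0,0,0,0,0,0,0,0,0,0],"claw":[1,1,1,1,1,1,1,1,1,1]}'
python3 - <<'E'
from h import *
f,K,R,t=grab('wrist'); np.savez('w2.npz',f=f,K=K,R=R,t=t); print(-R.T@t); cv2.imwrite('pics/w2.png',cv2.resize(f,(800,600),interpolation=cv2.INTER_CUBIC))
E
```

```text
t: 9.95
eef_pos: [0.4876, 0.0293, 0.2309]
tcp_rot: [0.0, 0.983, -0.186, -0.0]
contact_force: [0.0, -1.0, -1.7]
gripper_width: 0.0656
grip_force: 30.0
[0.55015333 0.00518399 0.39726433]
```

View pics/w2.png

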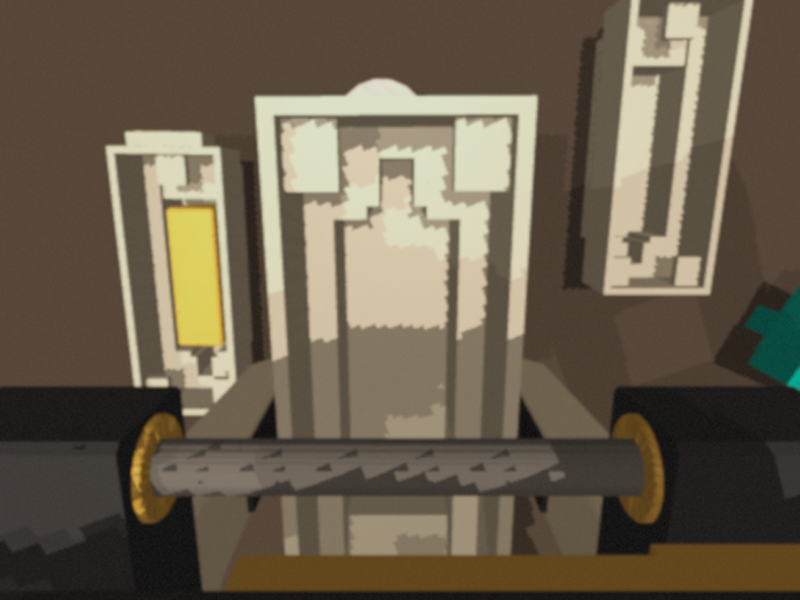

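The view shows the held bin with its two-ledge end up, rim corners (256,96) and (538,96). The filled bin's card-end rim corners are (107,147) and (220,148), its left edge runs to (134,385), and its -x end is near row 412.

```bash
python3 - <<'E'
from h import *
from scipy.spatial.transform import Rotation as Ro
d=np.load('w2.npz'); f,K,R,t=[d[k] for k in 'fKRt']
c=lambda u,v,z:cast(u*.64,v*.64,K,R,t,z)[:2]
A,B,C,D=c(107,147,.076),c(220,148,.076),c(134,385,.076),c(238,412,.076)
yw=lambda v:np.degrees(np.arctan2(v[1],v[0]))
print('W',np.linalg.norm(A-B),'L',np.linalg.norm(B-D),'yaws',yw(A-C),yw(B-D),yw(A-B)-90)
yaw=np.radians(np.mean([yw(A-C),yw(A-C),yw(B-D),yw(A-B)-90])); a=np.array([np.cos(yaw),np.sin(yaw)])
cf=(A+B)/2-a*.085; print('filled',cf,np.degrees(yaw), 'via cheese', (c(190,207,.046)+c(201,346,.046))/2)
s=monitor.sense();T=Ro.from_quat(np.roll(s['tcp_rot'],-1)).as_matrix();x=T[:,0];p=s['eef_pos']
zr=p[2]+.116-.082
H=[c(u,96,zr) for u in(256,538)]; E2=[c(u,v,zr) for u,v in((280,430),(518,430))]
hm=(H[0]+H[1])/2
print('held W',np.linalg.norm(H[0]-H[1]),np.linalg.norm(E2[0]-E2[1]),'yaw(-x dir)',yw(H[0]-E2[0]),yw(H[1]-E2[1]),yw(H[0]-H[1])-90)
ch=hm-T[:2,0]*.085
print('held c',ch,'tcp',p,'psi',yw(x), 'off in tool',T.T@np.append(ch-p[:2],0))
print('units to go',T.T@np.append(cf-ch,0)/.05,T.T@np.append(cf-p[:2],0)/.05,'yaw units',(yw(x)-np.degrees(yaw))/5)
E
```

```text
W 0.06586423328742269 L 0.16748284890902126 yaws -22.435651924259716 -22.117197415243243 -21.945425479259526
filled [0.53425466 0.15887638] -22.23348168575555 via cheese [0.53485993 0.15762077]
held W 0.06619740866581524 0.06544134248548972 yaw(-x dir) -20.833114187025952 -21.33662468480767 -21.459599756841328
held c [0.48717672 0.02992758] tcp [0.48762998 0.02891438 0.23100012] psi -21.4875871581168 off in tool [-7.92894330e-04 -7.76753273e-04 -1.68923332e-07]
units to go [-6.85603071e-02 -2.74462187e+00 -7.59916791e-04] [-8.44181936e-02 -2.76015693e+00 -7.63295257e-04] yaw units 0.14917890552775007
```

```bash
python3 -m crank '{"slide":[[-0.07,-0.35,0],[0,-0.4,0],[0,-0.4,0],[0,-0.4,0],[0,-0.4,0],[0,-0.4,0],[0,-0.4,0],[0,0,0],[0,0,0],[0,0,0]],"yaw":[0,0,0,0,0,0,0,0.15,0,0],"claw":[1,1,1,1,1,1,1,1,1,1]}'
python3 -m crank '{"slide":[[0,0,0.2],[0,0,0.3],[0,0,0.3],[0,0,0.3],[0,0,0.3],[0,0,0.2],[0,0,0.1],[0,0,0],[0,0,0],[0,0,0]],"yaw":[0,0,0,0,0,0,0,0,0,0],"claw":[1,1,1,1,1,1,1,1,1,1]}'
python3 - <<'E'
from h import *
from scipy.spatial.transform import Rotation as Ro
s=monitor.sense();T=Ro.from_quat(np.roll(s['tcp_rot'],-1)).as_matrix();x=T[:,0];p=s['eef_pos']
ch=p+T@[-.0008,-.0008,0]; print('units',T.T@np.append(np.array([.5343,.1586])-ch[:2],0)/.05,np.degrees(np.arctan2(x[1],x[0])),p)
f,K,R,t=grab('scene'); g,_,_,_=grab('side'); cv2.imwrite('pics/pl.png',np.hstack([cv2.resize(f[130:240,240:360],(400,367)),cv2.resize(g[140:250,170:290],(400,367))]))
E
```

```text
t: 11.0
eef_pos: [0.5349, 0.1578, 0.2311]
tcp_rot: [0.0, 0.981, -0.194, -0.0]
contact_force: [0.2, 0.0, -2.3]
gripper_width: 0.0657
grip_force: 30.0
t: 12.0
eef_pos: [0.5352, 0.1584, 0.1469]
tcp_rot: [-0.0, 0.981, -0.194, 0.0]
contact_force: [0.1, 0.2, -2.7]
gripper_width: 0.0657
grip_force: 30.0
units [-2.42974938e-03  1.98759781e-02 -1.43438952e-05] -22.32206028455617 [0.53522604 0.15842928 0.14688966]
```

View pics/pl.png

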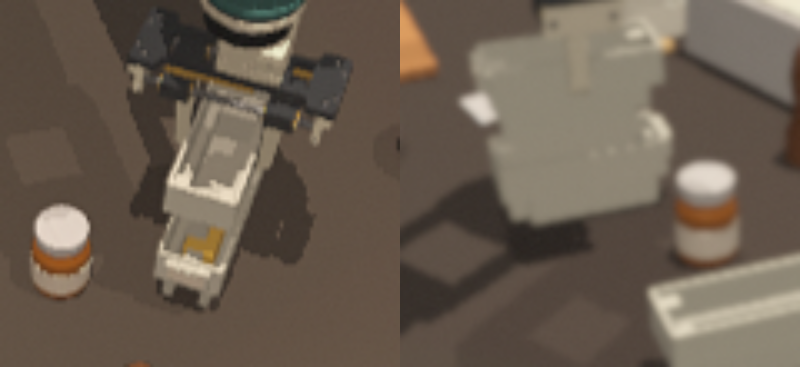

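The held bin hangs in line over the filled bin (left view about (215,150) over (200,250)), turned with its card end toward the robot. I'm lowering slowly from here.

```bash
python3 -m crank '{"slide":[[0,0,0.12],[0,0,0.12],[0,0,0.12],[0,0,0.12],[0,0,0.1],[0,0,0.06],[0,0,0.02],[0,0,0],[0,0,0],[0,0,0]],"yaw":[0,0,0,0,0,0,0,0,0,0],"claw":[1,1,1,1,1,1,1,1,1,1]}'
python3 -m crank '{"slide":[[0,0,0.03],[0,0,0.03],[0,0,0],[0,0,0]],"yaw":[0,0,0,0],"claw":[1,1,1,1]}'
```

```text
t: 13.1
eef_pos: [0.535, 0.1584, 0.1134]
tcp_rot: [-0.0, 0.981, -0.194, 0.0]
contact_force: [0.2, -0.0, -1.8]
gripper_width: 0.0662
grip_force: 30.0
t: 13.5
eef_pos: [0.5349, 0.1583, 0.1101]
tcp_rot: [0.0, 0.981, -0.194, -0.0]
contact_force: [-0.0, 0.8, -1.4]
gripper_width: 0.0656
grip_force: 30.0
```

```bash
python3 -m crank '{"slide":[[0,0,0.02],[0,0,0.02],[0,0,0],[0,0,0]],"yaw":[0,0,0,0],"claw":[1,1,1,1]}'
```

```text
t: 13.9
eef_pos: [0.5351, 0.1584, 0.1098]
tcp_rot: [-0.0, 0.981, -0.194, 0.0]
contact_force: [-6.6, -2.9, 14.9]
gripper_width: 0.0659
grip_force: 30.0
```

Contact comes at TCP z = 0.110, the height expected for the ledges (underside 68 mm up). I'm releasing gently and backing off straight up.

```bash
python3 -m crank '{"slide":[[0,0,-0.01],[0,0,0],[0,0,0],[0,0,0],[0,0,0],[0,0,0],[0,0,0]],"yaw":[0,0,0,0,0,0,0],"claw":[0.2,0,-0.3,-0.6,-1,-1,-1]}'
python3 -m crank '{"slide":[[0,0,-0.1],[0,0,-0.2],[0,0,-0.4],[0,0,-0.5],[0,0,-0.5],[0,0,-0.5],[0,0,-0.5],[0,0,-0.3],[0,0,0],[0,0,0]],"yaw":[0,0,0,0,0,0,0,0,0,0],"claw":[-1,-1,-1,-1,-1,-1,-1,-1,-1,-1]}'
python3 - <<'E'
from h import *
f,K,R,t=grab('scene'); g,_,_,_=grab('side');w,_,_,_=grab('wrist'); cv2.imwrite('pics/end.png',np.hstack([cv2.resize(f[130:240,240:360],(260,240)),cv2.resize(g[140:250,170:290],(260,240)),cv2.resize(w,(280,240))]))
E
```

```text
t: 14.6
eef_pos: [0.5349, 0.1583, 0.1085]
tcp_rot: [0.0, 0.981, -0.194, -0.0]
contact_force: [0.1, -0.1, 0.2]
gripper_width: 0.0911
grip_force: 0.0
t: 15.6
eef_pos: [0.5348, 0.1583, 0.258]
tcp_rot: [0.0, 0.981, -0.194, -0.0]
contact_force: [0.7, -0.0, -0.7]
gripper_width: 0.0926
grip_force: 0.0
```

View pics/end.png

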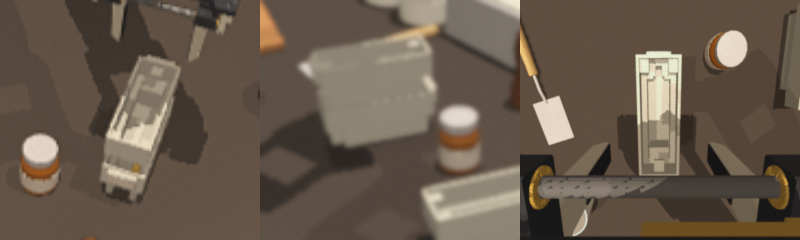

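The views show the top bin standing stacked on the filled bin (scene crop (140,125)), released and apparently level. One overlay of the expected rim at 144 mm will confirm the height.

```bash
python3 - <<'E'
from h import *
y=np.radians(-22.2);a=np.array([np.cos(y),np.sin(y)]);b=np.array([-a[1],a[0]]);c=np.array([.5345,.1585]);o=[]
for n,(r,q) in {'scene':(130,240),'side':(130,160)}.items():
    f,K,R,t=grab(n); s=3.3; im=cv2.resize(f[r:r+120,q:q+120],None,fx=s,fy=s,interpolation=cv2.INTER_CUBIC)
    for z,col in((.144,(0,0,255)),(.122,(255,0,0))):
        P=[(proj([*(c+i*.085*a+j*.033*b),z],K,R,t)-[q,r]+.5)*s for i,j in((1,1),(1,-1),(-1,-1),(-1,1))]
        for p in P: cv2.circle(im,tuple(int(v) for v in p),3,col,1)
    o.append(im)
cv2.imwrite('pics/chk.png',np.hstack(o))
E
```

```text
(no output)
```

View pics/chk.png

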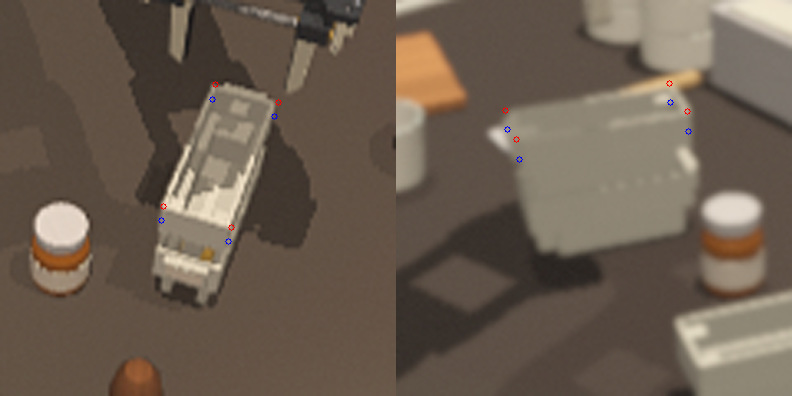

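The rim corners fall on the red marks for 144 mm at all four corners in both views, e.g. (215,85), (278,102) and (669,83). That means the bin is level on the ledges, so I'm handing in.

```bash
python3 -c "
from rig import workorder; print(workorder.close_job())"
```

```text
the job is handed in; nothing more can be done
None
```

I lifted the top bin off the pair, turned it half a turn and released it on the cheese bin; the last pictures show it level at ledge height, and the job is handed in (no verdict was returned).

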